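# Lift the hot red-looped lid off its pot with the lid lifter

### The arm

A 7-joint arm with a two-finger parallel gripper is mounted at the origin on the work surface. World frame = base frame: x ahead of the robot, y to its left, z up, the work surface at z = 0. Lengths are in m, angles in rad, forces in N, time in s.
With the tool pointing down it reaches from about 0.425 to 0.925 m from the base axis. Payload 6.8 kg.
Tool frame: the origin (TCP) lies on the centre line of the jaws, within the pads' length; the fingertips stand bot.finger_overhang ahead of it and the grasp point (between the pads) lies 3 mm ahead of it (bot.finger_overhang is the distance from the TCP to the fingertips, in m); z points along the fingers, y is the direction in which the jaws open and shut (so a half turn about z gives the same grasp; the last joint's range is limited). The gripper opens to 85 mm and grips with 20 to 120 N. Pads are 22 mm wide; open, the fingers measure 114 mm over their backs; the gripper's body (76 mm by 85 mm) begins 54 mm behind the grasp point. The pads swing forward as they close: fully open they stand 13 mm farther back than shut.
Start: joints at [-1.361, 0.477, 0.022, 1.555, -0.011, 1.109, -0.083], TCP at [0.211, 0.641, 0.221] pointing down, gripper open.
Joint ranges: [-2.96, 2.96], [-0.34, 2.1], [-1.41, 1.46], [0.24, 2.44], [-1.37, 4.51], [0.17, 1.92], [-2.96, 2.96]. Speed limits (rad/s): [2.39, 2.39, 3.14, 3.14, 3.14, 3.14, 3.14].

### API

Orientations are given as a unit quaternion [w, x, y, z].
In Python, from station import bot gives the robot as it stands.
- The arm moves only by the tool drive_tool, never from a script. Its argument "increments" is text: rows parted by semicolons, each of 4 numbers parted by spaces: the shift along the world's x, y, z in m, then the turn about the world's z in rad. In form: tx ty tz spin; .... A call has 1 to 12 rows; each row shifts and turns the commanded pose from where the row before left it; what a row does not reach is not made up. A row lasts 1/12 s, in which the tool goes at most 41.7 mm and 7.16 degrees, less where a joint would pass 70% of its speed; a pose out of reach is approached as far as the arm can. A call is refused whole if a number of a shift passes 0.0417 or a number of a turn 0.125, either way. A call with a gripper value outside its range is refused whole. "grip" is the opening, from 0 (shut) to 1 (fully open), set as the call begins (left out, the last holds). The fingers move at their own pace and stop on an object; "squeeze" is the grip in N (left out, the last holds). Time passes only in rows, so rows that do not move let the fingers close. It gives the time, the measured TCP pose, the force and the opening at its end, in the units of the state.
- bot.get_obs(): the state, without advancing time (a new reading comes with each control period).
- bot.read_camera(name): name is "scene" or "side" or "wrist"; returns the picture (400x640x3 uint8, red, green, blue); there is no depth.
- bot.calibration(name): a dict with "fx", "fy", "cx", "cy" (pixels), "distortion" ([k1, k2, p1, p2, k3] as OpenCV has them; the pictures are not rectified), "camera_from_world" (4x4, takes a point from world to camera coordinates). Camera axes: x right, y down, z forward; pixel columns grow to the right and rows downward; lengths in m; the calibration is good to about 2 mm. A picture is of the moment at which its call begins: read the wrist's pose just before it. calibration takes no time and is no camera call; for the wrist camera it gives the pose at the moment of the call.
- bot.hand_in(): hands the job in, once; it reports no verdict.
The state is a dict: "t": time; "q": joint angles; "joint_vel": joint speeds; "joint_torque": joint torques, N m; "eef_pos": TCP position; "tool_rot": TCP orientation; "contact_force": force on the tool from outside, world axes, zero at the start; "torque": the same for the moment, N m; "gripper_width": opening from 0.0 (shut) to 1.0 (fully open).
Only numpy, scipy, OpenCV 4.12 (cv2) and the standard library are available. Lean on these libraries where they do the work, as an engineer would, in place of code of your own. Each camera call takes 0.05 s, during which the arm holds its last target.

### The job

Take the lid lifter by its grip, hook it under the red loop, lift the hot lid off its pot keeping it level, and set it down gently, flat in the middle of the round wooden rest. Then unhook the lifter and stand it upright again where it stood at the start. Never touch the red-looped lid with the gripper or arm, and leave the blue-looped lid alone on its pot.

Things in the scene. Friction and masses are not known exactly. Their poses are not given: they have to be found in the camera images.
- lifter_grip (a point): Centre of the black 24 x 24 x 60 mm upright grip of the loose lid lifter (0.22 kg), standing on its foot in a yellow tray 12 mm deep. z up, x = way the toe points (away from robot +-30 deg). Foot: underside 112 mm below, 40 mm wide (y), x -28 mm (heel) to +37 mm (orange lip, top 15 mm above underside). Shaft x +-5 mm. Loop bar settles in a shallow V at x +19 mm, 5 mm above underside.
- lid_red_loop (a point): Mid-bar of the red loop on the loose steel lid to lift (176 mm wide, 0.22-0.45 kg), on a low pot, rim at height 86 mm. z up; bar 10 mm thick, along y: the toe passes under it along x, from either side. Clear opening under the bar 80 mm wide, 42 mm high. Bar centre is 57 mm above the pot rim; 62 mm above a flat surface the lid lies on. A 5 mm collar under the lid fits in the pot with 6 mm play.
- lid_blue_loop (a point): Middle of the bar of the blue loop on an identical lid, seated on an identical pot beside the first: not to be disturbed. Same axes. The loop's top is 148 mm above the work surface.
- rest_top (a point): Centre of the top face of the fixed round wooden rest (200 mm across, 22 mm tall, cork-coloured middle) on which the lid is to be set down.
Things that resemble listed ones, but are neither listed nor needed, are in the scene too. There is more than one size of the part that bears rest_top; the job needs the larger.

How it is judged:
On the way, in this order (a step that is already met when the one before it is completed fails the run):
1. the red-looped lid hangs level from the lifter, clear above its pot (height (world z) of lid_red_loop above 0.175 m and angle between lid_red_loop's own z axis and vertical below 0.26 rad and contact force between lifter and lid_red above 0.5 N), for 0.2 s.
2. the lid has been set down flat on the rest (horizontal distance between lid_red_loop and rest_top below 0.03 m and z of lid_red_loop in the frame of rest_top below 0.068 m and angle between lid_red_loop's own z axis and vertical below 0.1 rad and linear speed of lid_red below 0.05 m/s), for 0.2 s.
At the end, for the whole second after the job is handed in: The red-looped lid lies flat (within 6 degrees) and still on the wooden rest, its centre within 30 mm of the rest's centre; the lifter stands upright (within 10 degrees) and still, within 40 mm of where it started; the blue-looped lid is within 15 mm of its start (horizontal distance between lid_red_loop and rest_top below 0.03 m and z of lid_red_loop in the frame of rest_top below 0.068 m and angle between lid_red_loop's own z axis and vertical below 0.1 rad and linear speed of each of lid_red, lifter below 0.03 m/s and distance of lifter_grip from where it was at the start of the episode below 0.04 m and angle between lifter_grip's own z axis and vertical below 0.17 rad and distance of lid_blue_loop from where it was at the start of the episode below 0.015 m); the robot touches nothing.
It fails at once if the gripper or arm touches the hot red-looped lid (contact force between any of the fingers, the arm and lid_red above 1 N).
It fails at once if the red-looped lid tips more than 23 degrees (angle between lid_red_loop's own z axis and vertical above 0.4 rad).
It fails at once if the lid is dropped or slammed onto the rest (faster than 0.5 m/s close above it) (horizontal distance between lid_red_loop and rest_top below 0.06 m and z of lid_red_loop in the frame of rest_top below 0.12 m and linear speed of lid_red above 0.5 m/s).
It fails at once if the blue-looped lid is disturbed (distance of lid_blue_loop from where it was at the start of the episode above 0.02 m).
It also fails if it takes over 72 s, if anything falls off the work surface, if the arm or the gripper's body presses on something with over 40 N, if the wrist force passes 120 N, or if a joint passes its speed limit or range.

## Working session

There is one attempt and no reset: what is moved stays moved. The work goes in short steps, Python scripts to look and compute and a tool call to move; the robot and the scene stay as the last step left them, time stands still between calls to the robot, and variables do not carry over. Pictures are saved under pics/ and viewed, and the job is handed in when it is done.

Besides the shell and the picture viewer there is one more tool, called after "Emit:" as a command line: name --argument value ..., lists and objects as JSON in quotes. drive_tool: Moves the arm, as the interface text tells. Its arguments: {"type":"object","properties":{"increments":{"type":"string"},"grip":{"type":"number"},"squeeze":{"type":"number"}},"required":["increments"]}

```bash
mkdir -p pics; ls
cat > h.py <<'E'
import numpy as np,cv2
from station import bot
def save(name,fn):
    im=bot.read_camera(name); cv2.imwrite('pics/'+fn,im[:,:,::-1]); return im
def K(c): return np.array([[c['fx'],0,c['cx']],[0,c['fy'],c['cy']],[0,0,1.]]),np.array(c['distortion'],float)
def ray(c,uv):
    k,d=K(c); p=cv2.undistortPoints(np.array([[uv]],float),k,d)[0,0]
    T=np.array(c['camera_from_world']); R=T[:3,:3]; o=-R.T@T[:3,3]
    v=R.T@np.array([p[0],p[1],1]); return o,v/np.linalg.norm(v)
def onz(c,uv,z):
    o,v=ray(c,uv); return o+v*(z-o[2])/v[2]
def proj(c,P):
    k,d=K(c);T=np.array(c['camera_from_world'])
    return cv2.projectPoints(np.array(P,float).reshape(-1,3),cv2.Rodrigues(T[:3,:3])[0],T[:3,3],k,d)[0][:,0]
E
python3 - <<'E'
from h import *
o=bot.get_obs(); print(o, bot.finger_overhang)
for n in ['scene','side','wrist']:
    c=bot.calibration(n); print(n,c); save(n,f'{n}0.png')
E
```

```text
pics
{'t': 0.0, 'q': array([-1.36111067,  0.47781181,  0.02230756,  1.55647038, -0.01149737,
        1.1092521 , -0.08309721]), 'joint_vel': array([ 7.49233070e-04,  7.62495176e-05, -1.67166510e-04, -1.39730129e-04,
        2.07157815e-04,  2.81044894e-04, -6.52694729e-04]), 'joint_torque': array([-4.47925877e-04, -5.96452868e+01,  1.60805661e+00, -2.81191188e+01,
        1.25264993e-02,  9.30552604e-03,  1.46150126e-05]), 'eef_pos': array([0.21072027, 0.64062662, 0.22020924]), 'tool_rot': array([-8.25213639e-05,  1.58198374e-01,  9.87406933e-01, -9.03222154e-04]), 'contact_force': array([-0.46356866,  0.28018679, -0.42864398]), 'torque': array([ 0.00422143, -0.0111995 , -0.01480768]), 'gripper_width': 1.002435543245877} 0.022
scene {'fx': 410.2259571707368, 'fy': 410.2259571707368, 'cx': 318.1335489885267, 'cy': 200.44453730290266, 'distortion': array([-0.08867444,  0.        ,  0.        ,  0.        ,  0.        ]), 'camera_from_world': array([[ 0.38019903,  0.92483434,  0.01140786, -0.17767165],
       [ 0.81272474, -0.32817228, -0.48143685, -0.30766455],
       [-0.44150559,  0.
[... 326 characters left out ...]
.97955632, -0.19974609, -0.023894  , -0.42623727],
       [-0.11815599, -0.47513424, -0.87194416,  0.17567324],
       [ 0.16281458,  0.85694163, -0.48902194,  0.98045422],
       [ 0.        ,  0.        ,  0.        ,  1.        ]])}
wrist {'fx': 287.22201164519487, 'fy': 287.22201164519487, 'cx': 318.2108523833433, 'cy': 191.83776888999375, 'distortion': array([-0.01903049,  0.        ,  0.        ,  0.        ,  0.        ]), 'camera_from_world': array([[ 0.31279482,  0.9498201 , -0.00108104, -0.67312498],
       [ 0.90332686, -0.29713155,  0.30937587, -0.03914954],
       [ 0.29353021, -0.09774771, -0.95093922,  0.38013188],
       [ 0.        ,  0.        ,  0.        ,  1.        ]])}
```

View pics/scene0.png

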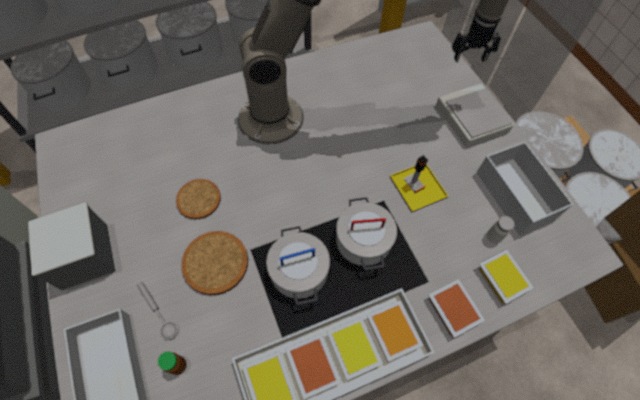

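View pics/side0.png

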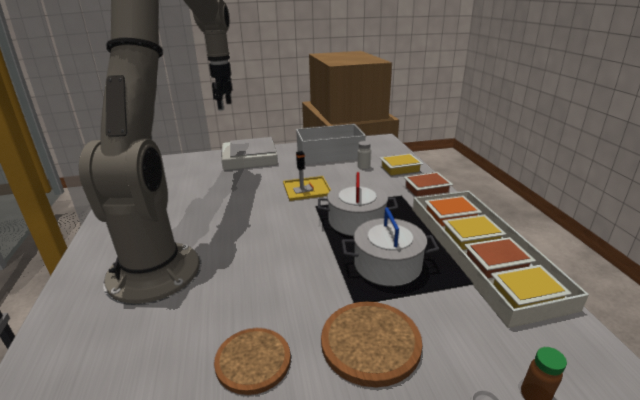

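View pics/wrist0.png

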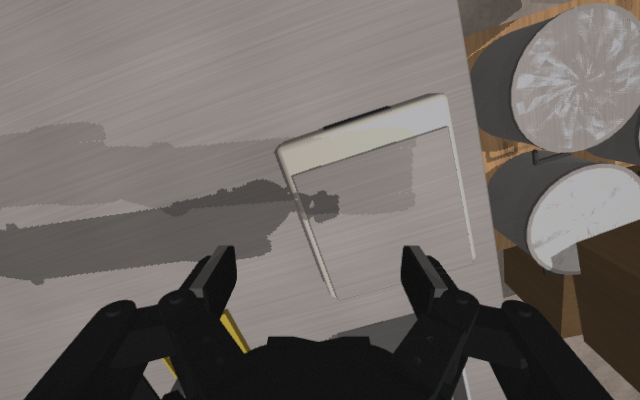

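Run:
```python
from h import *
s=cv2.imread('pics/scene0.png'); d=cv2.imread('pics/side0.png')
a=cv2.resize(s[140:290,240:460],None,fx=3.5,fy=3.5,interpolation=cv2.INTER_CUBIC); cv2.imwrite('pics/c1.png',a)
b=cv2.resize(d[130:290,270:450],None,fx=3.7,fy=3.7,interpolation=cv2.INTER_CUBIC); cv2.imwrite('pics/c2.png',b)
for n,im in(('scene',s),('side',d)):
    h=cv2.cvtColor(im,cv2.COLOR_BGR2HSV); c=bot.calibration(n)
    def m(lo,hi,roi):
        k=cv2.inRange(h,np.array(lo),np.array(hi)); z=np.zeros_like(k); x0,y0,x1,y1=roi; z[y0:y1,x0:x1]=k[y0:y1,x0:x1]; return z
    # wood rests
    k=m((3,60,60),(20,255,255),(170,170,260,300) if n=='scene' else (200,290,430,395))
    for ct in cv2.findContours(k,cv2.RETR_EXTERNAL,cv2.CHAIN_APPROX_NONE)[0]:
        if cv2.contourArea(ct)<400: continue
        hull=cv2.convexHull(ct)[:,0]
        (x,y),ax,an=cv2.fitEllipse(ct); P=onz(c,(x,y),.022)
        pts=np.array([onz(c,p,.022)[:2] for p in ct[:,0].astype(float)])
        cc,r=cv2.minEnclosingCircle(pts.astype(np.float32))
        print(n,'rest',x,y,P.round(4),'encl',cc,r)
    R=(330,180,400,270) if n=='scene' else (320,160,380,220)
    kr=m((0,120,60),(6,255,255),R)|m((172,120,60),(180,255,255),R)
    ys,xs=np.nonzero(kr); print(n,'red',len(xs),xs.mean(),ys.mean(),xs.min(),xs.max(),ys.min(),ys.max())
    R=(260,240,330,280) if n=='scene' else (370,200,420,260)
    kr=m((105,120,50),(130,255,255),R); ys,xs=np.nonzero(kr); print(n,'blue',len(xs),xs.mean(),ys.mean(),xs.min(),xs.max(),ys.min(),ys.max())
```

```text
scene rest 214.13722229003906 262.3359375 [ 0.4808 -0.3406  0.022 ] encl (0.4772459864616394, -0.3391055166721344) 0.10159854590892792
scene rest 197.74559020996094 198.4088897705078 [ 0.2497 -0.3315  0.022 ] encl (0.24775126576423645, -0.33191806077957153) 0.07449712604284286
scene red 72 368.97222222222223 220.72222222222223 352 385 219 225
scene blue 81 297.7037037037037 253.92592592592592 281 314 249 264
side rest 251.53834533691406 360.0419006347656 [ 0.2374 -0.3477  0.022 ] encl (0.24040573835372925, -0.3433534502983093) 0.07666908949613571
side rest 370.9001770019531 342.5154113769531 [ 0.4674 -0.3568  0.022 ] encl (0.4685104489326477, -0.348385751247406) 0.10623285919427872
side red 65 357.38461538461536 186.30769230769232 356 358 172 201
side blue 163 391.0490797546012 221.90797546012269 385 397 207 246
```

View pics/c1.png

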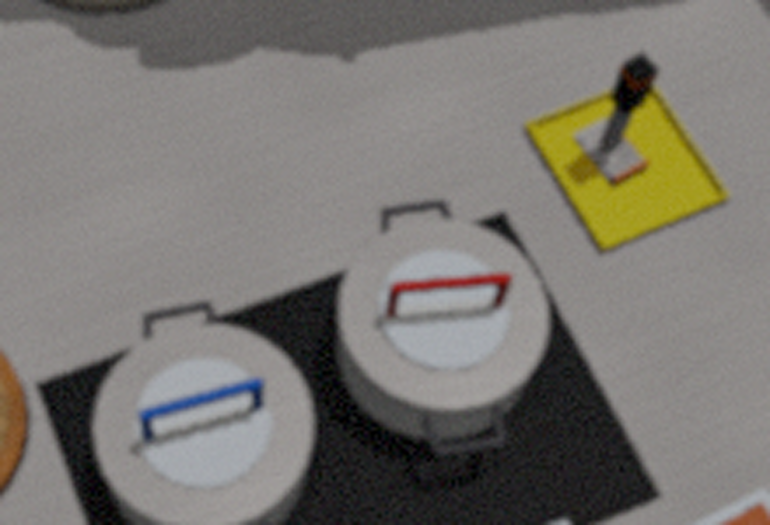

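View pics/c2.png

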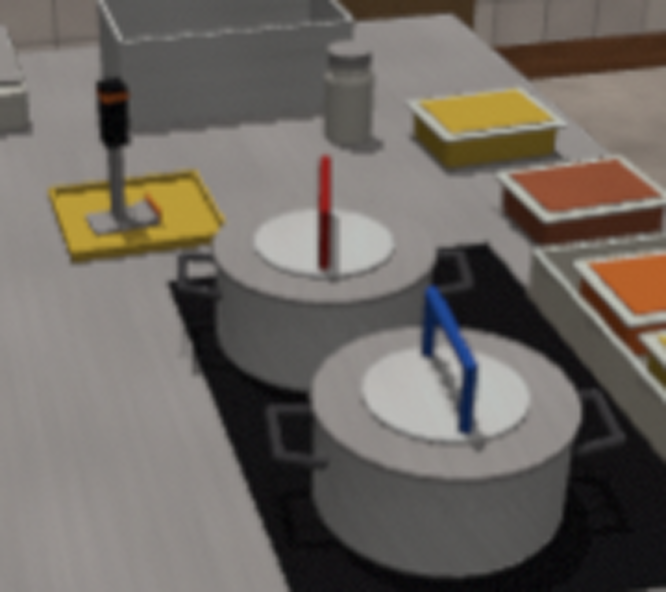

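```bash
cat >> h.py <<'E'
def tri(a,b):
    (o1,v1),(o2,v2)=a,b
    A=np.array([v1,-v2]).T; t=np.linalg.lstsq(A,o2-o1,rcond=None)[0]
    p,q=o1+v1*t[0],o2+v2*t[1]; return (p+q)/2,np.linalg.norm(p-q)
E
python3 - <<'E'
from h import *
cs,cd=bot.calibration('scene'),bot.calibration('side')
S=lambda x,y:(x/3.5+240-.35,y/3.5+140-.35)
D=lambda x,y:(x/3.7+270-.35,y/3.7+130-.35)
T=lambda n,a,b:print(n,*[np.round(v,4) for v in tri(ray(cs,a),ray(cd,b))])
T('grip top',S(642,62),D(112,82)); T('grip bot',S(622,108),D(115,143)); T('shaft bottom',S(605,148),D(118,215))
T('red bar mid',S(449,283),D(325,157+25)) 
for p in [(392,288),(508,279)]: print('red end at .143',onz(cs,S(*p),.146).round(4))
for p in [(145,413),(261,385)]: print('blue end',onz(cs,S(*p),.146).round(4))
print('lip',onz(cs,S(614,182),.017).round(4),onz(cs,S(646,164),.017).round(4))
for p in [(575,133),(600,122),(646,168),(616,183)]: print('foot',onz(cs,S(*p),.006).round(4))
for p in [(530,127),(645,88),(727,198),(603,248)]: print('tray',onz(cs,S(*p),.012).round(4))
for p in [(443,322),(203,422)]: pass
# lid centre from white disc fits
im=cv2.imread('pics/scene0.png')
print('disc red',onz(cs,S(448,310),.095).round(4),'blue',onz(cs,S(205,422),.095).round(4))
E
```

```text
grip top [0.4472 0.3551 0.1453] 0.0033
grip bot [0.4494 0.3493 0.0848] 0.0044
shaft bottom [0.4483 0.3499 0.0108] 0.0027
red bar mid [0.5748 0.1051 0.1448] 0.0019
red end at .143 [0.563 0.06  0.146]
red end at .143 [0.5909 0.1497 0.146 ]
blue end [ 0.5886 -0.1584  0.146 ]
blue end [ 0.6005 -0.068   0.146 ]
lip [0.4886 0.3358 0.017 ] [0.4828 0.374  0.017 ]
foot [0.4215 0.3324 0.006 ]
foot [0.4195 0.3612 0.006 ]
foot [0.4819 0.3775 0.006 ]
foot [0.4856 0.3424 0.006 ]
tray [0.4021 0.2922 0.012 ]
tray [0.4041 0.419  0.012 ]
tray [0.5422 0.4301 0.012 ]
tray [0.5445 0.2947 0.012 ]
disc red [0.5782 0.109  0.095 ] blue [ 0.5941 -0.1133  0.095 ]
```

Candidates (scene px): lifter = black grip (421,163) in yellow tray (418,187), vs. ladle (155,310), grey shaker (500,228), yellow food tray (505,277); lid = red loop (369,221) vs. blue loop (298,254); rest = large disc (214,262, r≈0.10) vs. small disc (198,198, r≈0.075). The crops confirm the grip with its orange lip, the red loop, and the larger disc.

Emit:
drive_tool --increments "0.0195 -0.024 0.002 -0.09; 0.0195 -0.024 0.002 -0.09; 0.0195 -0.024 0.002 -0.09; 0.0195 -0.024 0.002 -0.09; 0.0195 -0.024 0.002 -0.09; 0.0195 -0.024 0.002 -0.09; 0.0195 -0.024 0.002 -0.09; 0.0195 -0.024 0.002 -0.09; 0.0195 -0.024 0.002 -0.09; 0.0195 -0.024 0.002 -0.09; 0.0195 -0.024 0.002 -0.09; 0.0195 -0.024 0.002 -0.09" --grip 1

```text
t: 1.15
eef_pos: [0.4455, 0.3518, 0.2452]
tool_rot: [-0.0, 0.645, 0.764, -0.0]
contact_force: [0.1, 0.0, -0.9]
gripper_width: 0.999
```

```bash
cat >> h.py <<'E'
from scipy.spatial.transform import Rotation as Ro
def st():
    o=bot.get_obs(); w,x,y,z=o['tool_rot']; R=Ro.from_quat([x,y,z,w]).as_matrix()
    print('t%.2f'%o['t'],'p',o['eef_pos'].round(4),'jawyaw %.3f'%np.arctan2(R[1,1],R[0,1]),'zt',R[:,2].round(3),'F',o['contact_force'].round(1),'w%.3f'%o['gripper_width'],'q7 %.2f'%o['q'][6]); return o
E
python3 - <<'E'
from h import *
st(); c=bot.calibration('wrist'); save('wrist','w1.png'); T=c['camera_from_world']; print(-T[:3,:3].T@T[:3,3])
E
```

```text
t1.15 p [0.4455 0.3518 0.2452] jawyaw 0.169 zt [-0. -0. -1.] F [ 0.1  0.  -0.9] w0.999 q7 -0.50
[0.43119911 0.42927216 0.39775441]
```

View pics/w1.png

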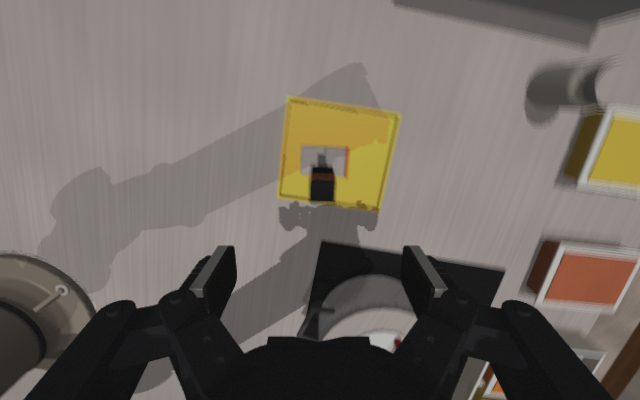

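Run:
```python
from h import *
im=cv2.imread('pics/w1.png'); cv2.imwrite('pics/w1c.png',cv2.resize(im[90:220,260:420],None,fx=5,fy=4.6,interpolation=cv2.INTER_CUBIC))
```

```text
(no output)
```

View pics/w1c.png

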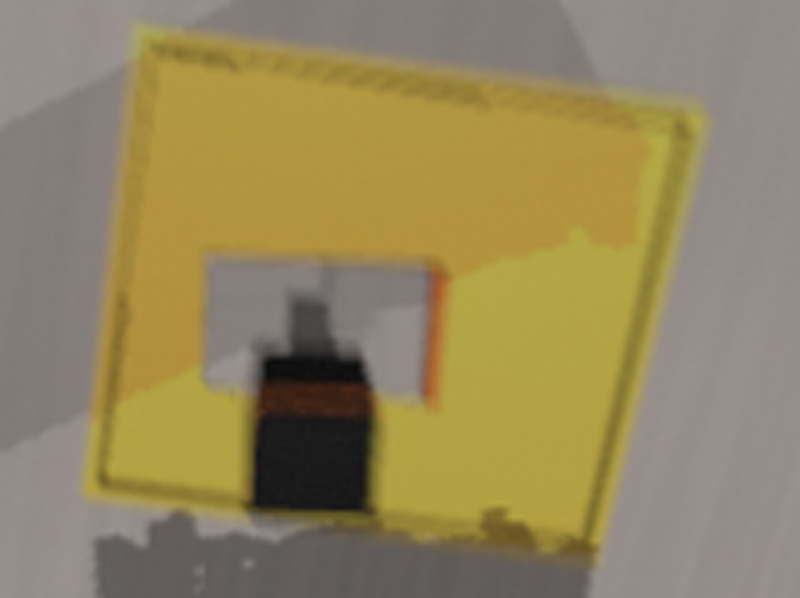

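Run:
```python
from h import *
c=bot.calibration('wrist')
W=lambda x,y:(x/5+260-.4,y/4.6+90-.4)
for p in [(253,510),(370,512),(258,415),(374,418)]: print('top',onz(c,W(*p),.145).round(4))
for p in [(205,255),(205,390)]: print('heel',onz(c,W(*p),.006).round(4))
for p in [(443,264),(437,408)]: print('lip',onz(c,W(*p),.017).round(4))
for p in [(135,30),(708,110),(598,562),(85,495)]: print('tray',onz(c,W(*p),.012).round(4))
```

```text
top [0.4441 0.3317 0.145 ]
top [0.4659 0.3346 0.145 ]
top [0.4421 0.3517 0.145 ]
top [0.4632 0.3544 0.145 ]
heel [0.4235 0.359  0.006 ]
heel [0.4291 0.318  0.006 ]
lip [0.4868 0.3679 0.017 ]
lip [0.4931 0.3252 0.017 ]
tray [0.3976 0.4192 0.012 ]
tray [0.5477 0.4209 0.012 ]
tray [0.5494 0.2816 0.012 ]
tray [0.3999 0.2812 0.012 ]
```

Run:
```python
from h import *
st(); c=bot.calibration('wrist'); im=save('wrist','w2.png'); T=c['camera_from_world']; print(-T[:3,:3].T@T[:3,3]);st()
cv2.imwrite('pics/w2c.png',cv2.resize(im[90:220,260:420,::-1],None,fx=5,fy=4.6,interpolation=cv2.INTER_CUBIC))
# tool->cam consistency
```

```text
t1.20 p [0.4506 0.3453 0.2459] jawyaw 0.155 zt [ 0.003 -0.003 -1.   ] F [ 3.1 -5.1  0.9] w1.003 q7 -0.50
[0.4369128  0.42332953 0.39823514]
t1.25 p [0.449  0.3476 0.2457] jawyaw 0.161 zt [ 0.002 -0.002 -1.   ] F [-0.3  0.1 -0.4] w0.999 q7 -0.50
```

View pics/w2c.png

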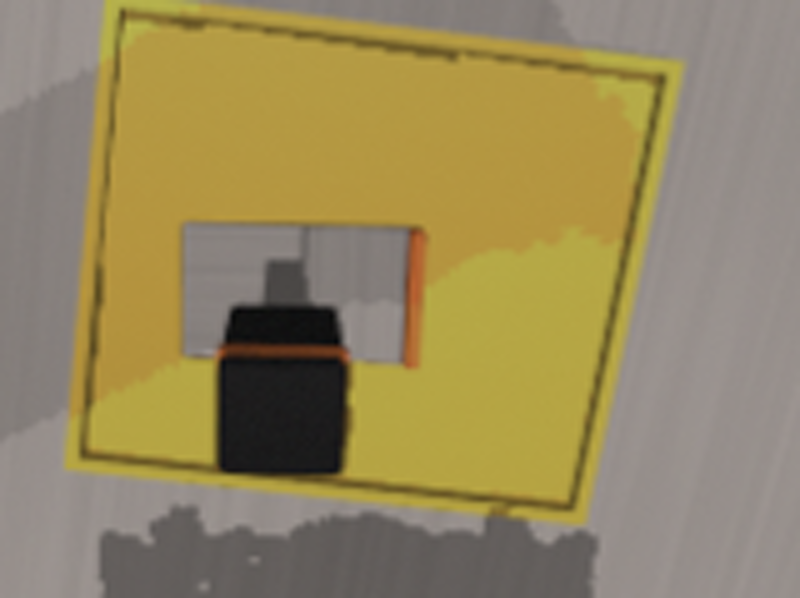

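Run:
```python
from h import *
st();c=bot.calibration('wrist')
T=np.array(c['camera_from_world']); print(-T[:3,:3].T@T[:3,3])
W=lambda x,y:(x/5+260-.4,y/4.6+90-.4)
for p in [(218,470),(344,472),(220,356),(347,358)]: print('top',onz(c,W(*p),.145).round(4))
for p in [(183,223),(182,357)]: print('heel',onz(c,W(*p),.006).round(4))
for p in [(426,230),(418,368)]: print('lip',onz(c,W(*p),.017).round(4))
for p in [(105,0),(683,63),(585,522),(65,468)]: print('tray',onz(c,W(*p),.012).round(4))
```

```text
t1.25 p [0.449  0.3476 0.2457] jawyaw 0.161 zt [ 0.002 -0.002 -1.   ] F [-0.3  0.1 -0.4] w0.999 q7 -0.50
[0.43485561 0.42542992 0.39811765]
top [0.4348 0.3416 0.145 ]
top [0.458  0.3449 0.145 ]
top [0.4318 0.3649 0.145 ]
top [0.4545 0.3682 0.145 ]
heel [0.4144 0.3697 0.006 ]
heel [0.4197 0.3296 0.006 ]
lip [0.4785 0.3796 0.017 ]
lip [0.484  0.3393 0.017 ]
tray [0.3867 0.428  0.012 ]
tray [0.5358 0.4354 0.012 ]
tray [0.5412 0.2974 0.012 ]
tray [0.392  0.2912 0.012 ]
```

Emit:
drive_tool --increments "0.0025 -0.001 -0.015 -0.03; 0 0 -0.02 0; 0 0 -0.02 0; 0 0 -0.02 0; 0 0 -0.02 0; 0 0 -0.015 0; 0 0 -0.012 0; 0 0 0 0; 0 0 0 0; 0 0 0 0; 0 0 0 0"

```text
t: 2.17
eef_pos: [0.4481, 0.3528, 0.1244]
tool_rot: [0.0, 0.655, 0.756, 0.001]
contact_force: [0.5, 0.2, -0.1]
gripper_width: 1.001
```

Run:
```python
from h import *
st(); im=save('wrist','w3.png')
```

```text
t2.17 p [0.4481 0.3528 0.1244] jawyaw 0.143 zt [ 0.001  0.002 -1.   ] F [ 0.5  0.2 -0.1] w1.001 q7 -0.47
```

View pics/w3.png

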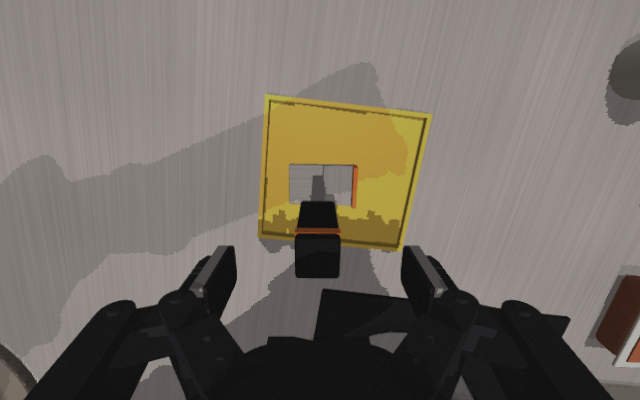

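Emit:
drive_tool --increments "0 0 0 0; 0 0 0 0; 0 0 0 0; 0 0 0 0; 0 0 0 0; 0 0 0 0; 0 0 0 0; 0 0 0 0; 0 0 0 0; 0 0 0 0; 0 0 0 0; 0 0 0 0" --grip 0 --squeeze 90

```text
t: 3.22
eef_pos: [0.4479, 0.3527, 0.1237]
tool_rot: [0.0, 0.655, 0.756, 0.001]
contact_force: [0.3, 0.9, 5.6]
gripper_width: 0.252
```

Run:
```python
from h import *
st(); im=save('wrist','w4.png')
```

```text
t3.22 p [0.4479 0.3527 0.1237] jawyaw 0.143 zt [ 0.001  0.001 -1.   ] F [0.3 0.9 5.6] w0.252 q7 -0.47
```

View pics/w4.png

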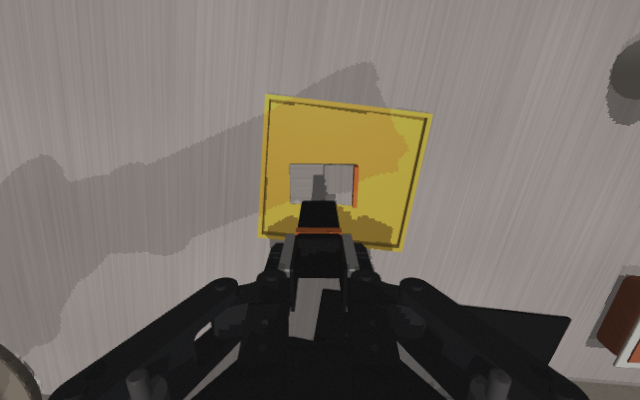

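Emit:
drive_tool --increments "0 0 0.01 0; 0 0 0.02 0; 0 0 0.03 0; 0 0 0.03 0; 0 0 0.03 0; 0 0 0.03 0; 0 0 0.02 0; 0 0 0.005 0; 0 0 0 0; 0 0 0 0"

```text
t: 4.1
eef_pos: [0.4466, 0.3516, 0.2967]
tool_rot: [-0.0, 0.655, 0.756, -0.001]
contact_force: [-0.0, 0.7, -3.5]
gripper_width: 0.252
```

Run:
```python
from h import *
st(); im=save('side','s1.png'); st()
cv2.imwrite('pics/s1c.png',cv2.resize(im[40:240,260:430,::-1],None,fx=3,fy=3,interpolation=cv2.INTER_CUBIC))
im=cv2.imread('pics/scene0.png');cv2.imwrite('pics/c3.png',cv2.resize(im[195:275,325:405],None,fx=7,fy=7,interpolation=cv2.INTER_CUBIC))
```

```text
t4.10 p [0.4466 0.3516 0.2967] jawyaw 0.143 zt [-0.002 -0.002 -1.   ] F [-0.   0.7 -3.5] w0.252 q7 -0.54
t4.15 p [0.4464 0.3514 0.2962] jawyaw 0.143 zt [-0.003 -0.003 -1.   ] F [-0.6 -0.5 -2.2] w0.249 q7 -0.54
```

View pics/s1c.png

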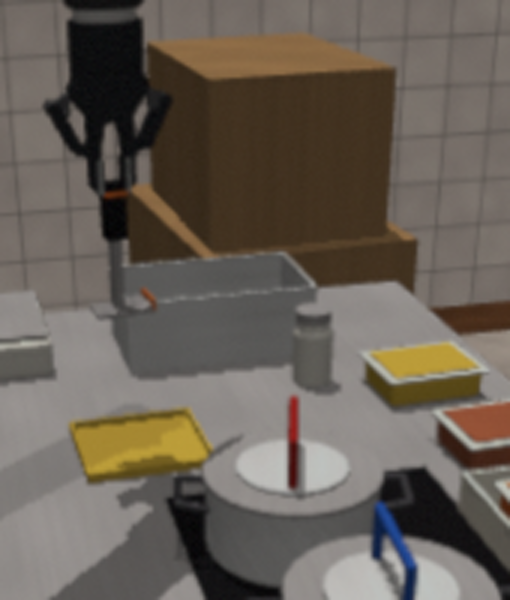

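View pics/c3.png

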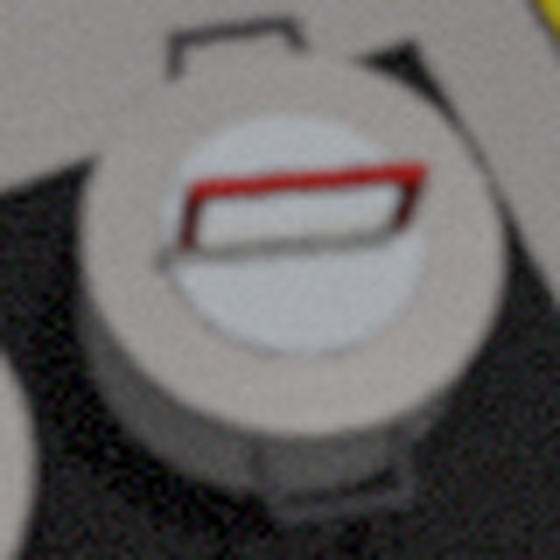

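Run:
```python
from h import *
c=bot.calibration('scene')
S=lambda x,y:(x/7+325-.43,y/7+195-.43)
a=onz(c,S(188,190),.146);b=onz(c,S(426,173),.146); print(a,b,(a+b)/2,np.arctan2(-(b-a)[0],(b-a)[1]),np.linalg.norm(b-a))
print(onz(c,S(293,246),.094))
p=[(80,225),(505,230),(290,430),(150,370),(440,375),(100,150),(120,330),(480,310)]
q=np.array([onz(c,S(*x),.09)[:2] for x in p],np.float32); print(cv2.minEnclosingCircle(q))
print(onz(c,S(299,235),.096))
```

```text
[0.56218051 0.05967413 0.146     ] [0.59131256 0.1515178  0.146     ] [0.57674654 0.10559597 0.146     ] -0.3071534221271385 0.09635318728126147
[0.58082304 0.10389106 0.094     ]
((0.572737991809845, 0.1083621084690094), 0.0892610251903534)
[0.5779738  0.10776233 0.096     ]
```

Emit:
drive_tool --increments "0.003 -0.011 0 -0.02; 0.005 -0.022 0 -0.043; 0.006 -0.025 0 -0.043; 0.006 -0.025 0 -0.043; 0.006 -0.025 0 -0.043; 0.006 -0.025 0 -0.043; 0.006 -0.025 0 -0.043; 0.006 -0.025 0 -0.043; 0.005 -0.022 0 -0.043; 0.003 -0.011 0 -0.043; 0.002 -0.006 0 -0.043; 0 0 0 0"

```text
t: 5.15
eef_pos: [0.5019, 0.1276, 0.2984]
tool_rot: [0.0, 0.809, 0.588, 0.0]
contact_force: [-0.4, 0.4, -2.8]
gripper_width: 0.252
```

Emit:
drive_tool --increments "0 0 -0.01 0; 0 0 -0.02 0; 0 0 -0.02 0; 0 0 -0.015 0; 0 0 0 0; 0 0 0 0; 0 0 0 0; 0 0 0 0"

```text
t: 5.82
eef_pos: [0.5021, 0.1308, 0.2342]
tool_rot: [0.0, 0.807, 0.591, 0.001]
contact_force: [0.3, 0.9, -0.4]
gripper_width: 0.251
```

Run:
```python
from h import *
st(); im=save('side','s2.png'); 
cv2.imwrite('pics/s2c.png',cv2.resize(im[80:260,280:440,::-1],None,fx=4,fy=3.3,interpolation=cv2.INTER_CUBIC))
im=save('scene','sc2.png');cv2.imwrite('pics/sc2c.png',cv2.resize(im[140:290,290:440,::-1],None,fx=4,fy=4,interpolation=cv2.INTER_CUBIC))
```

```text
t5.82 p [0.5021 0.1308 0.2342] jawyaw -0.306 zt [ 0.002  0.001 -1.   ] F [ 0.3  0.9 -0.4] w0.251 q7 -0.54
```

View pics/s2c.png

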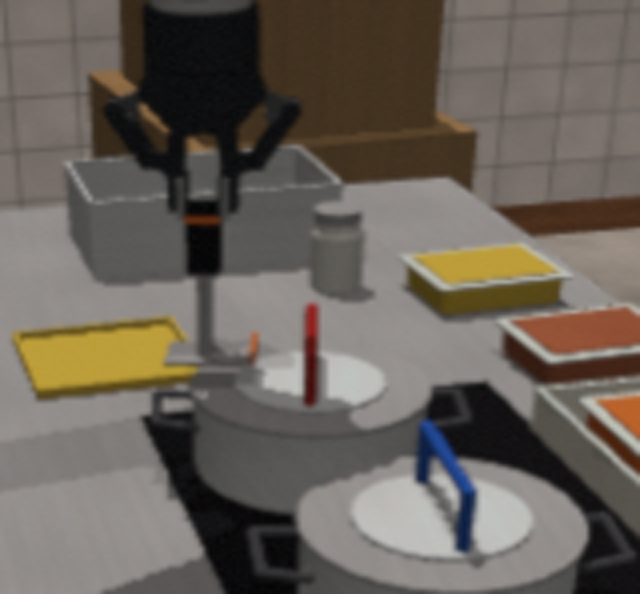

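View pics/sc2c.png

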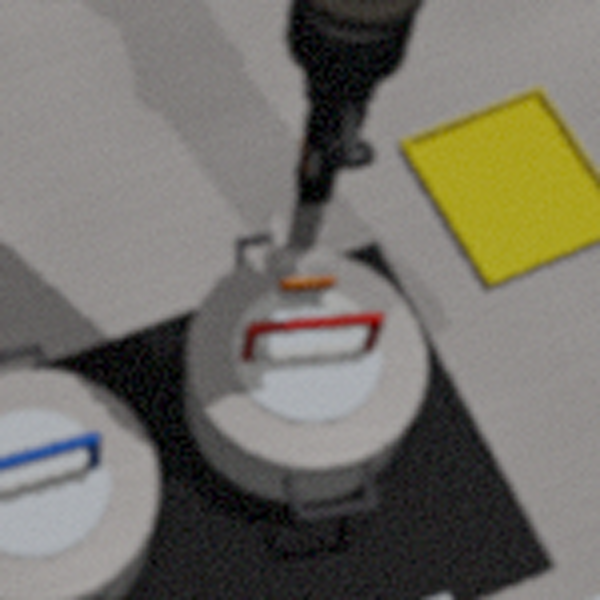

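Emit:
drive_tool --increments "0.003 -0.001 -0.003 0; 0.006 -0.002 0 0; 0.008 -0.003 0 0; 0.008 -0.003 0 0; 0.008 -0.003 0 0; 0.008 -0.003 0 0; 0.008 -0.003 0 0; 0.006 -0.0015 0 0; 0.002 0 0 0; 0 0 0 0; 0 0 0 0; 0 0 0 0"

```text
t: 6.92
eef_pos: [0.558, 0.1109, 0.2301]
tool_rot: [-0.0, 0.807, 0.591, -0.0]
contact_force: [-0.9, -0.3, -1.6]
gripper_width: 0.249
```

Run:
```python
from h import *
st(); im=save('side','s3.png'); 
cv2.imwrite('pics/s3c.png',cv2.resize(im[80:260,280:440,::-1],None,fx=4,fy=3.3,interpolation=cv2.INTER_CUBIC))
im=save('scene','sc3.png');cv2.imwrite('pics/sc3c.png',cv2.resize(im[140:290,290:440,::-1],None,fx=4,fy=4,interpolation=cv2.INTER_CUBIC))
```

```text
t6.92 p [0.558  0.1109 0.2301] jawyaw -0.307 zt [-0.  0. -1.] F [-0.9 -0.3 -1.6] w0.249 q7 -0.42
```

View pics/s3c.png

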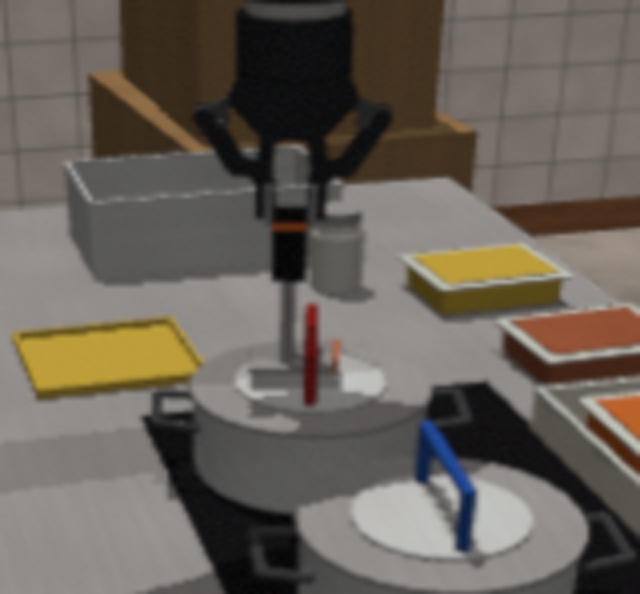

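View pics/sc3c.png

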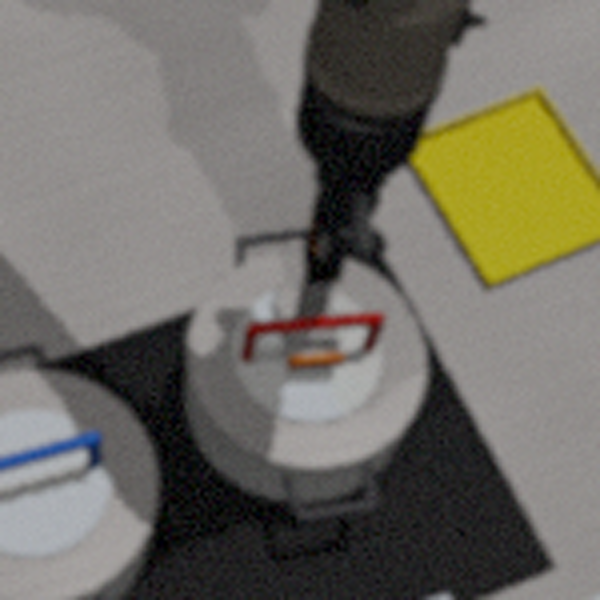

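Emit:
drive_tool --increments "0 0 0.006 0; 0 0 0.006 0; 0 0 0.004 0; 0 0 0.003 0; 0 0 0.003 0; 0 0 0.003 0; 0 0 0.003 0; 0 0 0.004 0; 0 0 0.004 0; 0 0 0.004 0; 0 0 0 0; 0 0 0 0"

```text
t: 8.02
eef_pos: [0.5586, 0.1108, 0.2705]
tool_rot: [0.0, 0.807, 0.591, 0.0]
contact_force: [0.4, -0.8, -5.4]
gripper_width: 0.25
```

Run:
```python
from h import *
st(); im=save('side','s4.png'); 
cv2.imwrite('pics/s4c.png',cv2.resize(im[80:260,280:440,::-1],None,fx=4,fy=3.3,interpolation=cv2.INTER_CUBIC))
```

```text
t8.02 p [0.5586 0.1108 0.2705] jawyaw -0.307 zt [ 0.001  0.    -1.   ] F [ 0.4 -0.8 -5.4] w0.250 q7 -0.45
```

View pics/s4c.png

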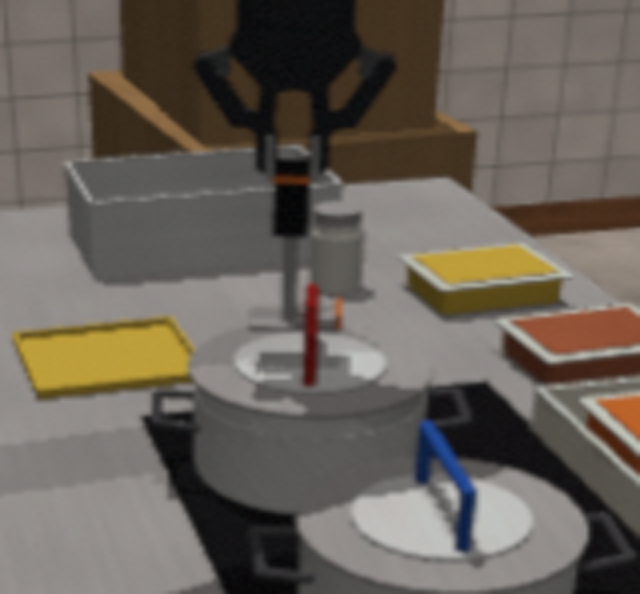

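Emit:
drive_tool --increments "0 0 0.004 0; 0 0 0.008 0; 0 0 0.01 0; 0 0 0.012 0; 0 0 0.012 0; 0 0 0.012 0; 0 0 0.012 0; 0 0 0.012 0; 0 0 0.01 0; 0 0 0.006 0; 0 0 0.002 0; 0 0 0 0"

```text
t: 9.07
eef_pos: [0.5585, 0.1108, 0.3706]
tool_rot: [0.0, 0.807, 0.591, 0.0]
contact_force: [0.3, 0.5, -7.1]
gripper_width: 0.253
```

Run:
```python
from h import *
st(); im=save('side','s5.png'); 
cv2.imwrite('pics/s5c.png',cv2.resize(im[40:260,260:440,::-1],None,fx=3.3,fy=2.7,interpolation=cv2.INTER_CUBIC))
```

```text
t9.07 p [0.5585 0.1108 0.3706] jawyaw -0.307 zt [ 0.  0. -1.] F [ 0.3  0.5 -7.1] w0.253 q7 -0.49
```

View pics/s5c.png

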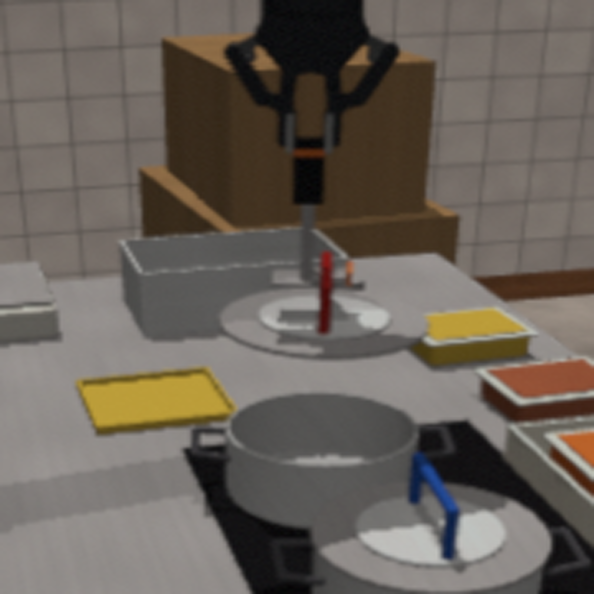

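Emit:
drive_tool --increments "-0.001 -0.003 0 0; -0.002 -0.007 0 0; -0.003 -0.012 0 0; -0.004 -0.016 0 0; -0.005 -0.020 0 0; -0.005 -0.022 0 0; -0.005 -0.022 0 0; -0.005 -0.022 0 0; -0.005 -0.022 0 0; -0.005 -0.022 0 0; -0.005 -0.022 0 0; -0.005 -0.022 0 0"

```text
t: 10.12
eef_pos: [0.5068, -0.1045, 0.3702]
tool_rot: [-0.0, 0.808, 0.59, 0.0]
contact_force: [0.8, 0.2, -5.5]
gripper_width: 0.254
```

Emit:
drive_tool --increments "-0.005 -0.022 0 0; -0.005 -0.022 0 0; -0.005 -0.022 0 0; -0.005 -0.022 0 0; -0.005 -0.022 0 0; -0.005 -0.022 0 0; -0.005 -0.021 0 0; -0.005 -0.020 0 0; -0.004 -0.018 0 0; -0.004 -0.015 0 0; -0.003 -0.012 0 0; -0.002 -0.008 0 0"

```text
t: 11.12
eef_pos: [0.4527, -0.3303, 0.3704]
tool_rot: [0.0, 0.808, 0.589, -0.0]
contact_force: [0.2, -0.5, -5.6]
gripper_width: 0.25
```

Emit:
drive_tool --increments "-0.001 -0.005 0 0; 0 -0.002 0 0; 0 0 -0.005 0; 0 0 -0.01 0; 0 0 -0.012 0; 0 0 -0.012 0; 0 0 -0.012 0; 0 0 -0.012 0; 0 0 -0.012 0; 0 0 -0.01 0; 0 0 -0.005 0; 0 0 0 0"

```text
t: 12.12
eef_pos: [0.4538, -0.3338, 0.2787]
tool_rot: [-0.001, 0.807, 0.591, -0.001]
contact_force: [-0.6, 0.5, -6.0]
gripper_width: 0.253
```

Run:
```python
from h import *
st(); im=save('side','s6.png'); save('scene','sc6.png')
st()
```

```text
t12.12 p [ 0.4538 -0.3338  0.2787] jawyaw -0.307 zt [-0.002  0.001 -1.   ] F [-0.6  0.5 -6. ] w0.253 q7 0.48
t12.22 p [ 0.4546 -0.3345  0.2804] jawyaw -0.307 zt [ 0. -0. -1.] F [ 0.8 -0.4 -5.3] w0.254 q7 0.47
```

View pics/s6.png

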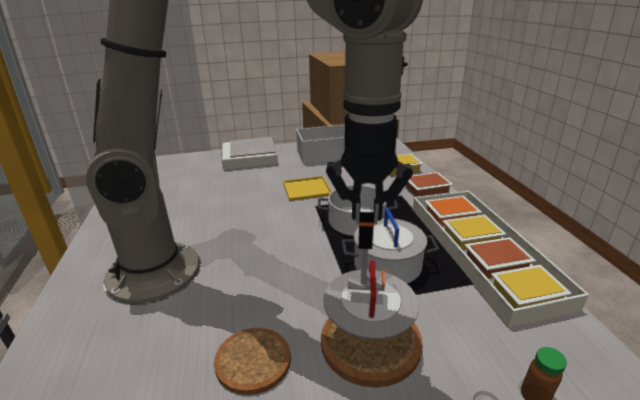

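View pics/sc6.png

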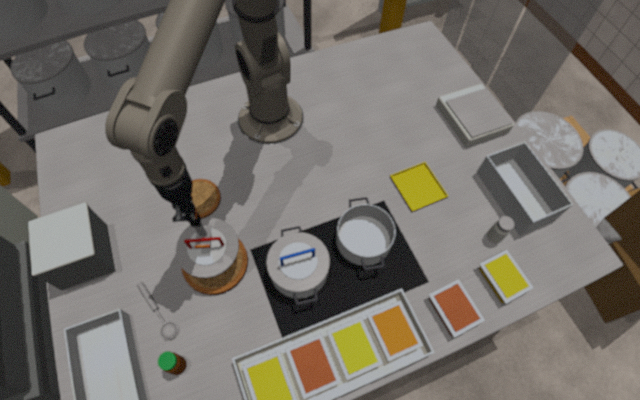

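Run:
```python
from h import *
res={}
for n,f,R in(('scene','sc6.png',(170,220,240,270)),('side','s6.png',(355,250,390,320))):
    im=cv2.imread('pics/'+f); h=cv2.cvtColor(im,cv2.COLOR_BGR2HSV)
    k=(cv2.inRange(h,np.array((0,140,70)),np.array((5,255,255)))|cv2.inRange(h,np.array((173,140,70)),np.array((180,255,255))))
    z=np.zeros_like(k);x0,y0,x1,y1=R;z[y0:y1,x0:x1]=k[y0:y1,x0:x1]; ys,xs=np.nonzero(z);print(n,len(xs),xs.min(),xs.max(),ys.min(),ys.max(),xs.mean(),ys.mean())
    c=bot.calibration(n); print(proj(c,[[.473,-.340,.169],[.473,-.34,.022]]).round(1), onz(c,(xs.mean(),ys.mean()),.165).round(4))
    T=np.array(c['camera_from_world']);print('cam',-T[:3,:3].T@T[:3,3])
    cv2.imwrite('pics/z'+f,cv2.resize(im[y0-10:y1+30,x0-30:x1+40],None,fx=5,fy=5,interpolation=cv2.INTER_CUBIC))
```

```text
scene 85 185 222 238 246 201.47058823529412 239.74117647058824
[[201.9 240.5]
 [213.6 260. ]] [ 0.4684 -0.3409  0.165 ]
cam [ 0.98369245 -0.22679134  1.17613198]
side 253 370 375 260 316 372.34387351778656 287.70750988142294
[[374.9 278.3]
 [371.  335.5]] [ 0.4624 -0.3584  0.165 ]
cam [ 0.27864801 -0.8418629   0.62245637]
```

View pics/zsc6.png

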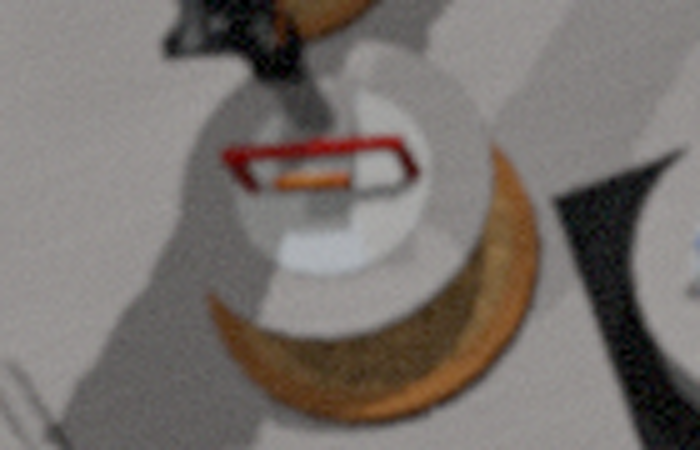

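View pics/zs6.png

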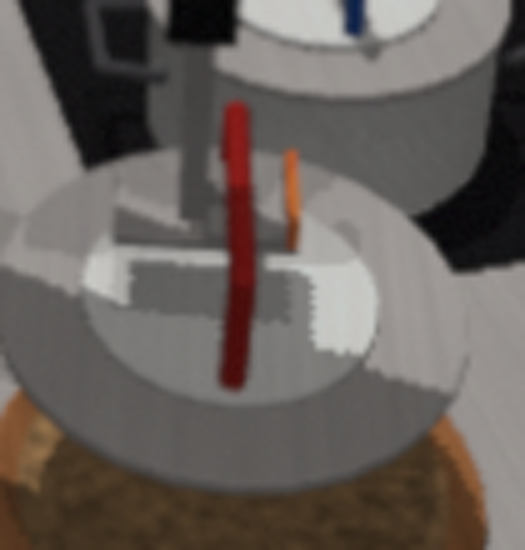

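Emit:
drive_tool --increments "0.002 0 -0.005 0; 0 0 -0.01 0; 0 0 -0.012 0; 0 0 -0.012 0; 0 0 -0.011 0; 0 0 -0.008 0; 0 0 -0.006 0; 0 0 -0.004 0; 0 0 -0.004 0; 0 0 -0.003 0; 0 0 -0.003 0; 0 0 0 0"

```text
t: 13.22
eef_pos: [0.4564, -0.3342, 0.2019]
tool_rot: [-0.0, 0.807, 0.591, -0.0]
contact_force: [0.1, 0.6, -6.2]
gripper_width: 0.25
```

Emit:
drive_tool --increments "0 0 -0.003 0; 0 0 -0.003 0; 0 0 -0.003 0; 0 0 -0.003 0; 0 0 -0.002 0; 0 0 -0.002 0; 0 0 -0.002 0; 0 0 0 0; 0 0 0 0"

```text
t: 13.97
eef_pos: [0.4565, -0.3344, 0.1843]
tool_rot: [0.0, 0.807, 0.591, 0.0]
contact_force: [-1.0, 0.4, -2.9]
gripper_width: 0.25
```

Run:
```python
from h import *
st(); im=save('side','s7.png'); 
cv2.imwrite('pics/s7c.png',cv2.resize(im[200:400,300:450,::-1],None,fx=3.5,fy=3,interpolation=cv2.INTER_CUBIC))
```

```text
t13.97 p [ 0.4565 -0.3344  0.1843] jawyaw -0.307 zt [ 0. -0. -1.] F [-1.   0.4 -2.9] w0.250 q7 0.56
```

View pics/s7c.png

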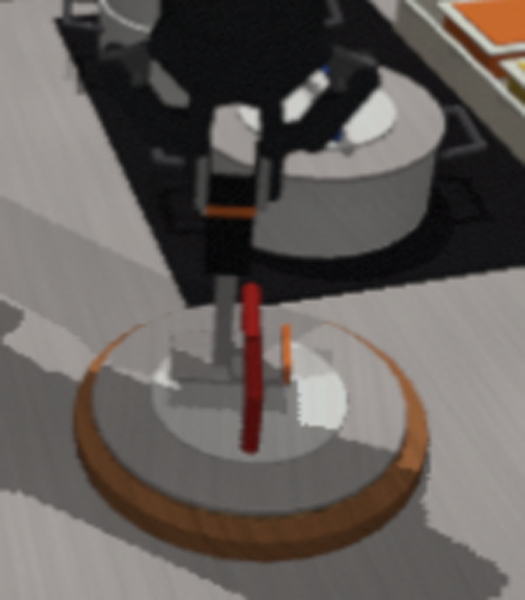

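Emit:
drive_tool --increments "0 0 -0.004 0; 0 0 -0.004 0; 0 0 -0.004 0; 0 0 0 0; 0 0 0 0; -0.003 0.001 0 0; -0.005 0.0016 0 0; -0.007 0.0022 0 0; -0.007 0.0022 0 0; 0 0 0 0; 0 0 0 0"

```text
t: 14.93
eef_pos: [0.4339, -0.3271, 0.1724]
tool_rot: [-0.0, 0.807, 0.59, 0.0]
contact_force: [-0.6, 0.1, -2.5]
gripper_width: 0.254
```

Run:
```python
from h import *
st(); im=save('side','s8.png'); 
cv2.imwrite('pics/s8c.png',cv2.resize(im[200:400,300:450,::-1],None,fx=3.5,fy=3,interpolation=cv2.INTER_CUBIC))
```

```text
t14.93 p [ 0.4339 -0.3271  0.1724] jawyaw -0.308 zt [ 0.001  0.    -1.   ] F [-0.6  0.1 -2.5] w0.254 q7 0.57
```

View pics/s8c.png

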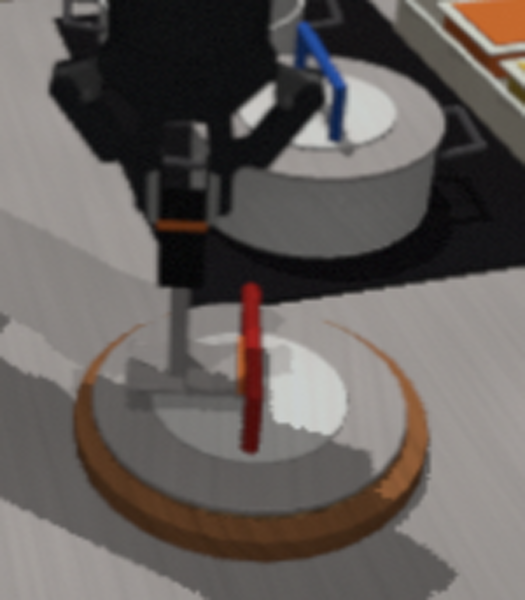

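Clear so far (lip just passing under the bar). Back off further, then rise.

Emit:
drive_tool --increments "-0.006 0.002 0 0; -0.009 0.003 0 0; -0.01 0.0032 0 0; -0.008 0.0025 0 0; -0.004 0.001 0 0; 0 0 0 0; 0 0 0.01 0; 0 0 0.02 0; 0 0 0.03 0; 0 0 0.03 0; 0 0 0.035 0; 0 0 0.035 0"

```text
t: 15.98
eef_pos: [0.3972, -0.3159, 0.3345]
tool_rot: [0.0, 0.807, 0.59, -0.0]
contact_force: [0.4, -0.4, -3.1]
gripper_width: 0.249
```

Run:
```python
from h import *
st(); im=save('side','s9.png');
```

```text
t15.98 p [ 0.3972 -0.3159  0.3345] jawyaw -0.308 zt [ 0.    -0.001 -1.   ] F [ 0.4 -0.4 -3.1] w0.249 q7 0.36
```

View pics/s9.png

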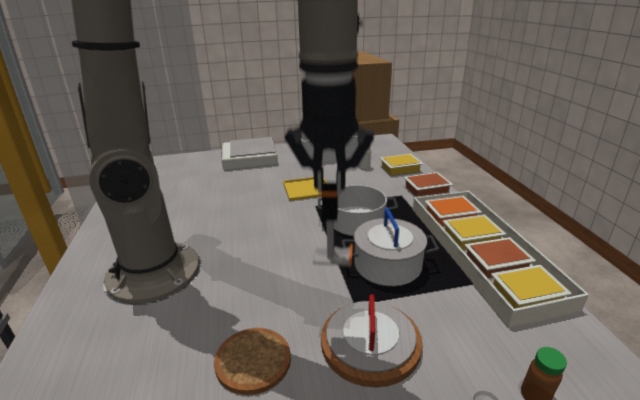

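Emit:
drive_tool --increments "0.0053 0.006 0 0.02; 0.0053 0.014 0 0.02; 0.0053 0.022 0 0.02; 0.0053 0.028 0 0.02; 0.0053 0.03 0 0.02; 0.0053 0.03 0 0.02; 0.0053 0.03 0 0.02; 0.0053 0.03 0 0.02; 0.0053 0.03 0 0.02; 0.0053 0.03 0 0.02; 0.0053 0.03 0 0.02; 0.0053 0.03 0 0.02"

```text
t: 17.03
eef_pos: [0.4606, -0.0036, 0.3315]
tool_rot: [-0.0, 0.73, 0.684, -0.001]
contact_force: [0.8, -0.3, -1.8]
gripper_width: 0.254
```

Emit:
drive_tool --increments "-0.001 0.03 0 0.0175; -0.001 0.03 0 0.0175; -0.001 0.03 0 0.0175; -0.001 0.03 0 0.0175; -0.001 0.03 0 0.0175; -0.001 0.03 0 0.0175; -0.001 0.03 0 0.0175; -0.001 0.03 0 0.0175; -0.001 0.028 0 0.0175; -0.001 0.024 0 0.0175; -0.001 0.018 0 0.0175; -0.001 0.012 0 0.0175"

```text
t: 18.03
eef_pos: [0.448, 0.3188, 0.3311]
tool_rot: [-0.0, 0.653, 0.757, -0.001]
contact_force: [-0.3, -0.3, -2.1]
gripper_width: 0.251
```

Emit:
drive_tool --increments "0 0.012 0 0; 0 0.01 0 0; 0 0.005 0 0; 0 0 0 0; 0 0 0 0; 0 0 0 0; 0 0 0 0"

```text
t: 18.62
eef_pos: [0.4494, 0.3424, 0.3324]
tool_rot: [0.0, 0.655, 0.755, 0.0]
contact_force: [-0.2, -0.0, -2.3]
gripper_width: 0.248
```

Run:
```python
from h import *
st()
```

```text
t18.62 p [0.4494 0.3424 0.3324] jawyaw 0.141 zt [ 0. -0. -1.] F [-0.2 -0.  -2.3] w0.248 q7 -0.56
```

Emit:
drive_tool --increments "-0.0015 0.005 -0.01 0; 0 0.005 -0.02 0; 0 0 -0.03 0; 0 0 -0.03 0; 0 0 -0.03 0; 0 0 -0.03 0; 0 0 -0.02 0; 0 0 -0.012 0; 0 0 -0.008 0; 0 0 0 0; 0 0 0 0; 0 0 0 0"

```text
t: 19.62
eef_pos: [0.4484, 0.3542, 0.1436]
tool_rot: [0.0, 0.655, 0.756, 0.001]
contact_force: [-0.1, 0.8, -1.5]
gripper_width: 0.252
```

Run:
```python
from h import *
st(); im=save('side','s10.png'); 
cv2.imwrite('pics/s10c.png',cv2.resize(im[80:260,240:400,::-1],None,fx=4,fy=3.3,interpolation=cv2.INTER_CUBIC))
```

```text
t19.62 p [0.4484 0.3542 0.1436] jawyaw 0.143 zt [ 0.002  0.002 -1.   ] F [-0.1  0.8 -1.5] w0.252 q7 -0.52
```

View pics/s10c.png

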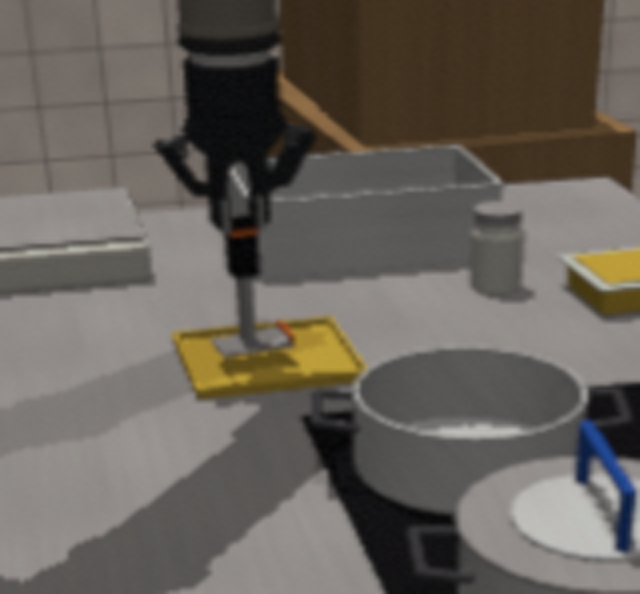

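Over the tray, upright. Lower slowly.

Emit:
drive_tool --increments "0 0 -0.005 0; 0 0 -0.004 0; 0 0 -0.003 0; 0 0 -0.002 0; 0 0 -0.002 0; 0 0 -0.001 0; 0 0 0 0; 0 0 0 0; 0 0 0 0"

```text
t: 20.42
eef_pos: [0.4476, 0.3535, 0.1253]
tool_rot: [0.0, 0.655, 0.756, 0.0]
contact_force: [0.1, -0.2, -2.8]
gripper_width: 0.247
```

Emit:
drive_tool --increments "0 0 -0.001 0; 0 0 -0.001 0; 0 0 -0.0005 0; 0 0 0 0; 0 0 0 0; 0 0 0 0"

```text
t: 20.92
eef_pos: [0.4478, 0.3537, 0.1237]
tool_rot: [-0.0, 0.655, 0.756, 0.001]
contact_force: [-1.7, -1.0, 5.0]
gripper_width: 0.247
```

Emit:
drive_tool --increments "0 0 0 0; 0 0 0 0; 0 0 0 0; 0 0 0 0; 0 0 0 0; 0 0 0 0; 0 0 0 0; 0 0 0 0; 0 0 0 0; 0 0 0 0" --grip 1 --squeeze 20

```text
t: 21.75
eef_pos: [0.4475, 0.3534, 0.1227]
tool_rot: [0.0, 0.655, 0.756, 0.0]
contact_force: [-1.1, -0.1, 0.3]
gripper_width: 1.0
```

Run:
```python
from h import *
st(); save('wrist','w11.png')
```

```text
t21.75 p [0.4475 0.3534 0.1227] jawyaw 0.143 zt [ 0.  0. -1.] F [-1.1 -0.1  0.3] w1.000 q7 -0.52
```

View pics/w11.png

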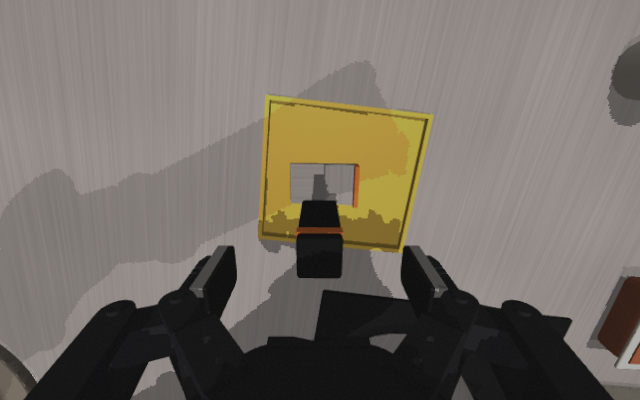

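Lifter stands freely, grip at (320,240) midway between the open pads, as before the grasp. Retreat straight up.

Emit:
drive_tool --increments "0 0 0.006 0; 0 0 0.012 0; 0 0 0.02 0; 0 0 0.025 0; 0 0 0.03 0; 0 0 0.03 0; 0 0 0.03 0; 0 0 0.02 0; 0 0 0.01 0; 0 0 0 0; 0 0 0 0; 0 0 0 0"

```text
t: 22.8
eef_pos: [0.4468, 0.3528, 0.3042]
tool_rot: [-0.0, 0.655, 0.756, -0.001]
contact_force: [-0.5, -0.9, -0.4]
gripper_width: 1.001
```

Emit:
drive_tool --increments "0 0 0 0; 0 0 0 0; 0 0 0 0; 0 0 0 0; 0 0 0 0; 0 0 0 0"

```text
t: 23.3
eef_pos: [0.4475, 0.3534, 0.3056]
tool_rot: [0.0, 0.655, 0.756, -0.0]
contact_force: [-0.5, -0.5, -1.0]
gripper_width: 0.999
```

Run:
```python
from h import *
st(); save('side','s12.png'); save('scene','sc12.png')
for n,f in (('scene','sc12.png'),('side','s12.png')):
    im=cv2.imread('pics/'+f);c=bot.calibration(n);h=cv2.cvtColor(im,cv2.COLOR_BGR2HSV)
    R=(270,240,330,280) if n=='scene' else (370,200,420,260)
    k=cv2.inRange(h,np.array((105,120,50)),np.array((130,255,255)));z=np.zeros_like(k);x0,y0,x1,y1=R;z[y0:y1,x0:x1]=k[y0:y1,x0:x1];ys,xs=np.nonzero(z);print(n,'blue',xs.mean(),ys.mean())
    R=(180,215,250,290) if n=='scene' else (355,280,390,360)
    k=(cv2.inRange(h,np.array((0,150,70)),np.array((4,255,255)))|cv2.inRange(h,np.array((174,150,70)),np.array((180,255,255))));z=np.zeros_like(k);x0,y0,x1,y1=R;z[y0:y1,x0:x1]=k[y0:y1,x0:x1];ys,xs=np.nonzero(z);print(n,'red',xs.mean(),ys.mean(),onz(c,(xs.mean(),ys.mean()),.084))
```

```text
t23.30 p [0.4475 0.3534 0.3056] jawyaw 0.143 zt [-0. -0. -1.] F [-0.5 -0.5 -1. ] w0.999 q7 -0.57
scene blue 297.9102564102564 253.76923076923077
scene red 208.48717948717947 252.43589743589743 [ 0.47288493 -0.34142187  0.084     ]
side blue 391.0184049079755 221.90184049079755
side red 371.75342465753425 318.1598173515982 [ 0.46728053 -0.35260905  0.084     ]
```

View pics/s12.png

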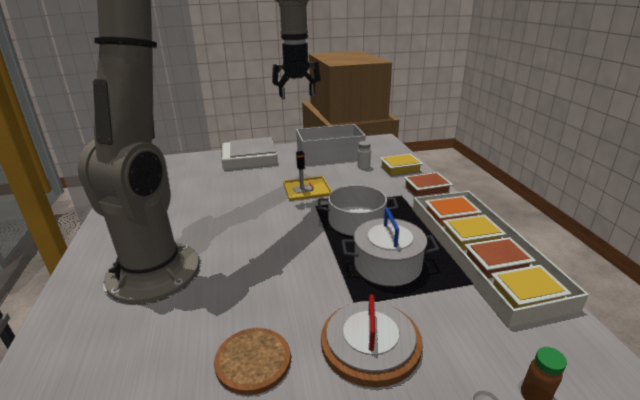

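View pics/sc12.png

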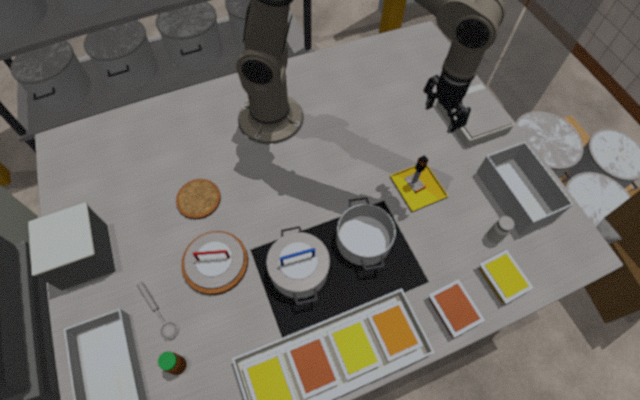

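Lid flat and centred on the large rest (scene 211,256; side 372,335), lifter upright in the tray (421,163 as at the start), blue loop pixel unmoved. Handing in.

```bash
python3 -c "
from station import bot
print(bot.hand_in())"
```

```text
the job is handed in; nothing more can be done
None
```

The red-looped lid is flat on the large wooden rest, and the lifter is back upright in its tray. I handed the job in at about 23 s of the 72 s allowed; no verdict was reported.

**What I did:** I gripped the lifter across its toe direction and hooked it under the red loop. The lid came up level, and I carried it past the blue pot with about 40 mm of calculated clearance. I set it down slowly on the rest. Then I lowered the lifter, backed it out of the loop, and returned it to the tray.

**Last checks:**
- **Lid position:** it looks flat. The scene camera puts the loop bar at (0.473, −0.341), within about 5 mm of my estimate of the rest's centre.
- **Lifter:** its grip shows at the same scene pixel (421, 163) as at the start. The tool position at release was within about 1 mm of where I gripped it.
- **Blue-looped lid:** its loop moved less than 0.3 pixel in both views.
- **Gripper:** it is open and well clear of everything.

**Disagreements:**
- The side camera puts the loop bar about 11 mm away in y from the scene camera. I think that is because the loop's legs were included in the side-view colour mask.
- My first wrist picture was taken while the arm was still moving and was about 10 mm off, so I discarded it.

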